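# Roll a casting to the curing line and start the lamp

## Robot

A 6-joint arm with a two-finger parallel gripper is mounted at the origin on the work surface. World frame = base frame: x ahead of the robot, y to its left, z up, the work surface at z = 0. Lengths are in m, angles in rad, forces in N, time in s.
With the tool pointing down it reaches from about 0.35 to 0.875 m from the base axis. Payload 4.2 kg.
Tool frame: the origin (TCP) lies where the fingers leave the gripper's body, on its centre line; the fingertips stand 73 mm ahead of it and the grasp point (between the pads) lies pinch_z ahead of it (pinch_z is the distance from the TCP to the grasp point, in m); x points along the fingers, y is the direction in which the jaws open and shut, and the axes are right-handed (so a half turn about x gives the same grasp; the last joint's range is limited). The gripper opens to 85 mm and grips with 20 to 120 N. Pads are 22 mm wide; open, the fingers measure 114 mm over their backs; the gripper's body (76 mm by 85 mm) begins 54 mm behind the grasp point. The pads swing forward as they close: fully open they stand 13 mm farther back than shut.
Start: joints at [1.604, 0.385, 0.008, 0, -1.194, -0.259], TCP at [0.14, 0.609, 0.304] pointing down, gripper open.
Joint ranges: [-3.14, 3.14], [-1.21, 2.06], [-1.07, 1.41], [-3.16, 2.05], [-2.99, -0.16], [-3.1, 3.1]. Speed limits (rad/s): [2.79, 2.79, 3.14, 3.14, 3.14, 3.14].

## Interface

Orientations are given as a 3x3 rotation matrix whose columns are the frame's x, y, z axes.
In Python, from workcell import * gives the robot as it stands. The module is installed in compiled form; this text tells all that it offers.
- The arm moves only by the tool move_arm, never from a script. Its argument "series" is a list of rows, each an object with "hand": the finger opening in mm, from 0 to 85.4; "offset": the shift along the world's x, y, z in mm, a list of three; "twist": the turn, a rotation vector about the world's x, y, z in degrees, a list of three. A call has 1 to 8 rows; each row shifts and turns the commanded pose from where the row before left it; what a row does not reach is not made up. A row lasts 1/8 s, in which the tool goes at most 62.5 mm and 10.7 degrees, less where a joint would pass 70% of its speed; a pose out of reach is approached as far as the arm can. A call is refused whole if a number of a shift passes 62.5 or a number of a turn 10.7, either way. A call with a gripper value outside its range is refused whole. The fingers move at their own pace and stop on an object; the grip force is fixed at half the most. Time passes only in rows, so rows that do not move let the fingers close. It gives the time, the measured TCP pose, the force and the opening at its end, in the units of the state.
- observe(): the state, without advancing time (a new reading comes with each control period).
- read_camera(name): name is "scene" or "top" or "wrist"; returns the picture (480x640x3 uint8, red, green, blue); there is no depth.
- camera_info(name): a dict with "mtx" (3x3 intrinsics, pixels), "distortion" ([k1, k2, p1, p2, k3] as OpenCV has them; the pictures are not rectified), "rvec" (rotation vector, rad) and "tvec" (3), from world to camera coordinates, as OpenCV has them. Camera axes: x right, y down, z forward; pixel columns grow to the right and rows downward; lengths in m; the calibration is good to about 2 mm. A picture is of the moment at which its call begins: read the wrist's pose just before it. camera_info takes no time and is no camera call; for the wrist camera it gives the pose at the moment of the call.
- job_done(): hands the job in, once; it reports no verdict.
The state is a dict: "t": time; "joint_pos": joint angles; "joint_velocities": joint speeds; "joint_efforts": joint torques, N m; "tool_pos": TCP position; "eef_rot": TCP orientation; "contact_force": force on the tool from outside, world axes, zero at the start; "moment": the same for the moment, N m; "opening": finger opening in m.
Only numpy, scipy, OpenCV 4.12 (cv2) and the standard library are available. Lean on these libraries where they do the work, as an engineer would, in place of code of your own. Each camera call takes 0.05 s, during which the arm holds its last target. There are 200 camera calls.

## Task

Roll the cast drum along the bench up to the metal line in front of the curing lamp, so that it rests over the line, squarely in front of the window, without bumping the lamp. Then start the cure: press the long key on top of the lamp until you feel it give, keep it down for about a second and let go. Do not lean hard on the lamp or its keypad, do not press the round key, and leave the other things on the bench alone.

Things in the scene. Friction and masses are not known exactly. Their poses are not given: they have to be found in the camera images.
- lamp: grey curing lamp fixed to the bench, 220 (x) by 110 (y) by 110 mm high, on a black foot 230 by 120 mm. Origin: centre of its underside; z up. Its window with six pale diodes faces -y. Centred on top: a level keypad head, 160 (x) by 64 mm (y), whose height was set by hand within 14 mm (not measured) and is held by stiff friction. Over 22 N on lamp, keypad or key is leaning too hard.
- key_spot (a point): point fixed to the lamp housing (30 mm along the lamp's +x from the middle, 134 mm above the bench): the centre of the long start key's resting face if the keypad head were at its lowest setting. The real face is straight above, by 0 to 14 mm, different each time. Axes as the lamp's.
- start_key (a joint): the long start key, 70 mm along the lamp's x by 36 mm along its y: white membrane key, 4 mm proud of the keypad. Value in m: 0 at rest, 0.0025 fully down, springs back. Gives from about 2.5 N, closes contact at 0.0016 (about 6.5 N), fully down at about 9 N. Its centre is straight above key_spot.
- stop_key (a joint): the round stop key, 30 mm in diameter: white membrane key, 4 mm proud of the keypad. Value in m: 0 at rest, 0.0025 fully down, springs back. Gives from about 2.5 N, closes contact at 0.0016 (about 6.5 N), fully down at about 9 N. Its centre is 86 mm from the start key's, towards the lamp's -x, at the same height. Not to be pressed.
- mark (a point): middle of the dark metal line let into the bench, flush; the line is 200 mm long along the lamp's x, 150 mm before the lamp's middle (towards its -y). Axes as the lamp's.
- drum: cast pale resin drum, 100 mm in diameter, 130 mm long, about 0.5 kg (varies), lying on its side; too wide to grip. Origin: its middle, on its axis, 50 mm above the bench; its x runs along its axis (nearly parallel to the lamp's x), y and z turn with it as it rolls. It starts 100 to 220 mm farther from the lamp than the line, and rolls freely; pushed at mid height from behind it rolls, pressed on its upper flank it wedges.
- tub: white lidded tub, 90 mm wide, 100 mm high; bystander. Origin: centre of its underside.
- flask: terracotta flask, 72 mm wide, 140 mm high; bystander. Origin: centre of its underside.
- block: cork sanding block with wooden back, 70 by 110 by 42 mm high; bystander. Origin: centre of its underside.

How it is judged:
By the outcome, as a careful person would: the job done as asked, in the order asked, and still so for the second after the job is handed in, with the robot touching nothing.
It also fails if it takes over 67 s, if anything falls off the work surface, if the arm or the gripper's body presses on something with over 40 N, if the wrist force passes 120 N, or if a joint passes its speed limit or range.

## Working session

There is one attempt and no reset: what is moved stays moved. The work goes in short steps, Python scripts to look and compute and a tool call to move; the robot and the scene stay as the last step left them, time stands still between calls to the robot, and variables do not carry over. Pictures are saved under pics/ and viewed, about 8 in all and at most 12, crops included, and the job is handed in when it is done.

Besides the shell and the picture viewer there is one more tool, called after "Request:" by a JSON object that holds its "op" and its "data". move_arm: Moves the arm, as the interface text tells. Its arguments: {"type":"object","properties":{"series":{"type":"array","items":{"type":"object","properties":{"hand":{"type":"number"},"offset":{"type":"array","items":{"type":"number"}},"twist":{"type":"array","items":{"type":"number"}}}}}},"required":["series"]}

```bash
mkdir -p pics; cat > h.py <<'E'
from workcell import *
import numpy as np, cv2
def ray(cam,uv,z):
    c=camera_info(cam);K=np.array(c["mtx"],float);d=np.array(c["distortion"],float)
    R=cv2.Rodrigues(np.array(c["rvec"],float))[0];t=np.array(c["tvec"],float).ravel()
    p=cv2.undistortPoints(np.array([[uv]],float),K,d).ravel()
    o=-R.T@t;v=R.T@np.array([p[0],p[1],1]);return o+v*(z-o[2])/v[2]
def proj(cam,P):
    c=camera_info(cam)
    return cv2.projectPoints(np.array(P,float).reshape(-1,1,3),np.array(c["rvec"],float),np.array(c["tvec"],float),np.array(c["mtx"],float),np.array(c["distortion"],float))[0].reshape(-1,2)
def snap(cam,n):
    im=cv2.cvtColor(read_camera(cam),cv2.COLOR_RGB2BGR);cv2.imwrite(f"pics/{n}.png",im);return im
E
python3 - <<'E'
from h import *
for c in("top","scene"):
    snap(c,c+"1");i=camera_info(c);R=cv2.Rodrigues(np.array(i["rvec"]))[0];print(c,-R.T@np.array(i["tvec"]).ravel(),R[2])
s=observe();print(s["t"],s["tool_pos"],s["eef_rot"],s["contact_force"],s["opening"])
E
```

```text
top [0.57261803 0.20871143 0.82286173] [ 0.07815847 -0.04637817 -0.9958616 ]
scene [1.33777166 0.73195084 0.90347888] [-0.59667549 -0.4514142  -0.6634784 ]
0.1 [0.13981711 0.60879013 0.3029543 ] [[-3.04507876e-04 -2.24013687e-01 -9.74585951e-01]
 [-1.89260256e-03 -9.74584121e-01  2.24013858e-01]
 [-9.99998163e-01  1.91271785e-03 -1.27200337e-04]] [-0.63666022  0.16790983 -0.25203225] 0.08544016433095311
```

View pics/top1.png

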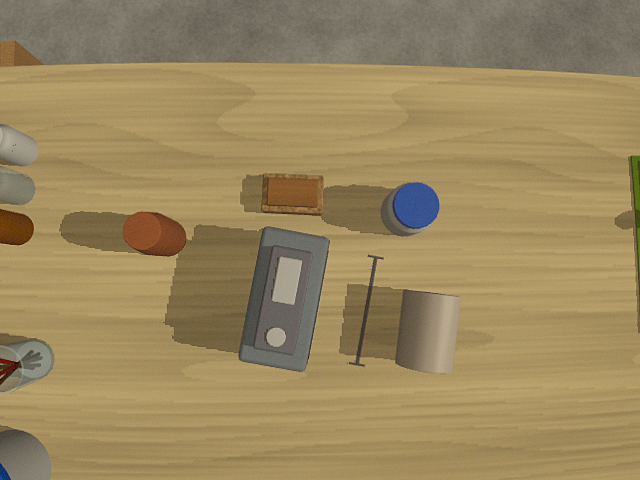

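View pics/scene1.png

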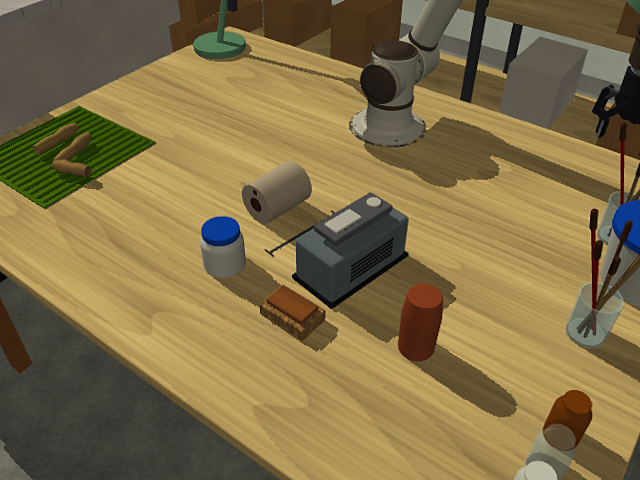

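The top view shows the line ends at (376,257) and (357,364), and the start key centred near (287,281). The stop key is at (276,337) and the drum corners are about (403,290), (459,296), (450,373) and (396,367). The tub is at (412,207), beyond the line's upper end.

```bash
python3 - <<'E'
from h import *
np.set_printoptions(precision=4,suppress=True)
a=ray("top",(376,257),0);b=ray("top",(357,364),0)
print("line",a,b,np.linalg.norm(a-b));m=(a+b)/2
ux=(a-b)/np.linalg.norm(a-b);print("yaw",np.degrees(np.arctan2(ux[1],ux[0])))
uy=np.array([-ux[1],ux[0],0]);lamp=m+.15*uy;print("mark",m,"lamp",lamp)
def L(p):d=p-lamp;return np.array([d@ux,d@uy,p[2]])
for n,uv,z in[("key",(287,281),.141),("stop",(276,337),.141)]:
    p=ray("top",uv,z);print(n,p,L(p))
for uv in[(264,228),(329,238),(305,371),(240,360)]:print("lamptop",L(ray("top",uv,.11)))
for uv in[(403,290),(459,296),(450,373),(396,367)]:print("drum z.05",ray("top",uv,.05),L(ray("top",uv,.05)))
print("tub lid",ray("top",(416,205),.1),L(ray("top",(416,205),.1)))
# fit drum: centre on silhouettes, search
cam=camera_info("top");
from scipy.optimize import least_squares
th=np.linspace(0,2*np.pi,73)
def sil(q):
    x,y,w=q;ax=np.array([np.cos(w),np.sin(w),0]);n=np.array([-np.sin(w),np.cos(w),0])
    P=[np.array([x,y,.05])+s*.065*ax+.05*(np.cos(t)*n+np.sin(t)*np.array([0,0,1])) for s in(1,-1) for t in th]
    return proj("top",P)
obs=np.array([(403,290),(459,296),(450,373),(396,367)],float)
q0=np.mean([ray("top",o,.05) for o in obs],0)
def f(q):
    p=sil(q);h=cv2.convexHull(p.astype(np.float32))
    return [cv2.pointPolygonTest(h,(float(o[0]),float(o[1])),True) for o in [*obs,*((obs+np.roll(obs,-1,0))/2)]]
r=least_squares(f,[q0[0],q0[1],np.arctan2(ux[1],ux[0])],diff_step=1e-3)
print("drum",r.x,np.degrees(r.x[2]),r.fun,L(np.array([*r.x[:2],.05])))
E
```

```text
line [0.6047 0.0706 0.    ] [0.4085 0.108  0.    ] 0.1997722470622527
yaw -10.787304020501036
mark [0.5066 0.0893 0.    ] lamp [0.5347 0.2366 0.    ]
key [0.5632 0.2311 0.141 ] [ 0.029  -0.0001  0.141 ]
stop [0.4788 0.2478 0.141 ] [-0.057   0.0005  0.141 ]
lamptop [0.1048 0.0529 0.11  ]
lamptop [ 0.1083 -0.0525  0.11  ]
lamptop [-0.1059 -0.0534  0.11  ]
lamptop [-0.1072  0.0504  0.11  ]
drum z.05 [0.5449 0.0321 0.05  ] [ 0.0483 -0.199   0.05  ]
drum z.05 [ 0.5332 -0.0682  0.05  ] [ 0.0556 -0.2998  0.05  ]
drum z.05 [ 0.3991 -0.0495  0.05  ] [-0.0796 -0.3065  0.05  ]
drum z.05 [0.412  0.0462 0.05  ] [-0.0849 -0.21    0.05  ]
tub lid [0.687  0.0189 0.1   ] [ 0.1903 -0.1854  0.1   ]
drum [ 0.4755 -0.0092 -0.1354] -7.755774547952572 [ 0.5402 -0.0899  0.1641 -1.9676  0.5256  1.5307  2.0324  1.6684] [-0.0121 -0.2526  0.05  ]
```

Request:
{"op": "move_arm", "data": {"series": [{"hand": 55, "offset": [30, -43, 0], "twist": [0, 0, 2.2]}, {"hand": 55, "offset": [30, -43, 0], "twist": [0, 0, 0]}, {"hand": 55, "offset": [30, -43, 0], "twist": [0, 0, 0]}, {"hand": 55, "offset": [30, -43, 0], "twist": [0, 0, 0]}, {"hand": 55, "offset": [30, -43, 0], "twist": [0, 0, 0]}, {"hand": 55, "offset": [30, -43, 0], "twist": [0, 0, 0]}, {"hand": 55, "offset": [7, -55, 0], "twist": [0, 0, 0]}, {"hand": 55, "offset": [7, -55, 0], "twist": [0, 0, 0]}]}}

```text
t: 1.1
tool_pos: [0.3339, 0.2392, 0.3035]
eef_rot: [[-0.001, -0.186, -0.982], [-0.001, -0.982, 0.186], [-1.0, 0.001, 0.0]]
contact_force: [0.9, -0.4, 0.3]
opening: 0.055
```

Request:
{"op": "move_arm", "data": {"series": [{"hand": 55, "offset": [7, -55, 0], "twist": [0, 0, 0]}, {"hand": 55, "offset": [7, -55, 0], "twist": [0, 0, 0]}, {"hand": 55, "offset": [7, -55, 0], "twist": [0, 0, 0]}, {"hand": 55, "offset": [7, -55, 0], "twist": [0, 0, 0]}, {"hand": 55, "offset": [0, -9, 0], "twist": [0, 0, 0]}, {"hand": 55, "offset": [0, 0, 0], "twist": [0, 0, 0]}, {"hand": 55, "offset": [0, 0, 0], "twist": [0, 0, 0]}]}}

```text
t: 1.98
tool_pos: [0.362, 0.013, 0.3039]
eef_rot: [[-0.0, -0.185, -0.983], [0.0, -0.983, 0.185], [-1.0, -0.0, 0.0]]
contact_force: [-0.2, 0.6, 0.9]
opening: 0.0547
```

```bash
python3 - <<'E'
from h import *
snap("wrist","w1");s=observe();print(pinch_z if 'pinch_z' in globals() else None, s["t"],s["tool_pos"],s["eef_rot"],s["contact_force"],s["opening"],s["joint_pos"])
E
```

```text
0.0539 2.025 [0.36198241 0.01313935 0.30384613] [[-1.09699184e-04 -1.84268995e-01 -9.82875844e-01]
 [ 4.23308030e-05 -9.82875850e-01  1.84268992e-01]
 [-9.99999993e-01 -2.13917657e-05  1.15620933e-04]] [0.47822955 0.86452534 0.39980809] 0.055462032455074514 [ 4.93119680e-01 -8.72696295e-02 -5.66231202e-01 -1.00524594e-04
 -1.09191135e+00  8.92394902e-01]
```

View pics/w1.png

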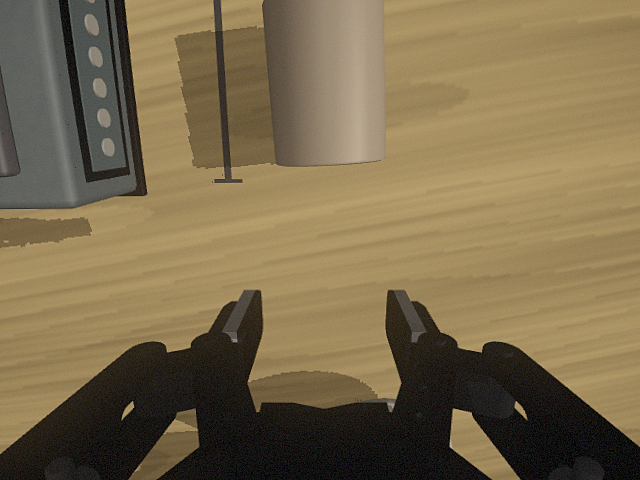

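The wrist view shows the drum's near end centred at about x=327, in line with the fingertip midpoint at 324. I'll lower the tool and nudge the drum along its axis by about 12 mm to centre it.

Request:
{"op": "move_arm", "data": {"series": [{"hand": 55, "offset": [0, 0, -50], "twist": [0, 0, 0]}, {"hand": 55, "offset": [0, 0, -50], "twist": [0, 0, 0]}, {"hand": 55, "offset": [0, 0, -50], "twist": [0, 0, 0]}, {"hand": 55, "offset": [0, 0, -39], "twist": [0, 0, 0]}, {"hand": 55, "offset": [17, -3, 0], "twist": [0, 0, 0]}, {"hand": 55, "offset": [12, -2.5, 0], "twist": [0, 0, 0]}, {"hand": 55, "offset": [4, -1, 0], "twist": [0, 0, 0]}, {"hand": 55, "offset": [0, 0, 0], "twist": [0, 0, 0]}]}}

```text
t: 3.02
tool_pos: [0.3951, 0.0059, 0.1153]
eef_rot: [[0.001, -0.186, -0.982], [0.001, -0.982, 0.186], [-1.0, -0.001, -0.001]]
contact_force: [-0.9, 0.3, -0.3]
opening: 0.0551
```

Request:
{"op": "move_arm", "data": {"series": [{"hand": 55, "offset": [3, -0.6, 0], "twist": [0, 0, 0]}, {"hand": 55, "offset": [3, -0.6, 0], "twist": [0, 0, 0]}, {"hand": 55, "offset": [3, -0.6, 0], "twist": [0, 0, 0]}, {"hand": 55, "offset": [3, -0.6, 0], "twist": [0, 0, 0]}, {"hand": 55, "offset": [3, -0.6, 0], "twist": [0, 0, 0]}]}}

```text
t: 3.65
tool_pos: [0.4095, 0.0024, 0.1148]
eef_rot: [[-0.001, -0.187, -0.982], [-0.0, -0.982, 0.187], [-1.0, 0.001, 0.001]]
contact_force: [-2.0, 0.5, 0.9]
opening: 0.0551
```

```bash
python3 - <<'E'
from h import *
im=snap("top","t2");cv2.imwrite("pics/t2c.png",cv2.resize(im[220:420,230:510],None,fx=2.8,fy=2.8,interpolation=cv2.INTER_CUBIC));s=observe();print(s["t"],s["tool_pos"],s["contact_force"])
E
```

```text
3.7 [0.41015643 0.00245316 0.11480456] [-2.40073997  0.19180292 -0.1991398 ]
```

View pics/t2c.png

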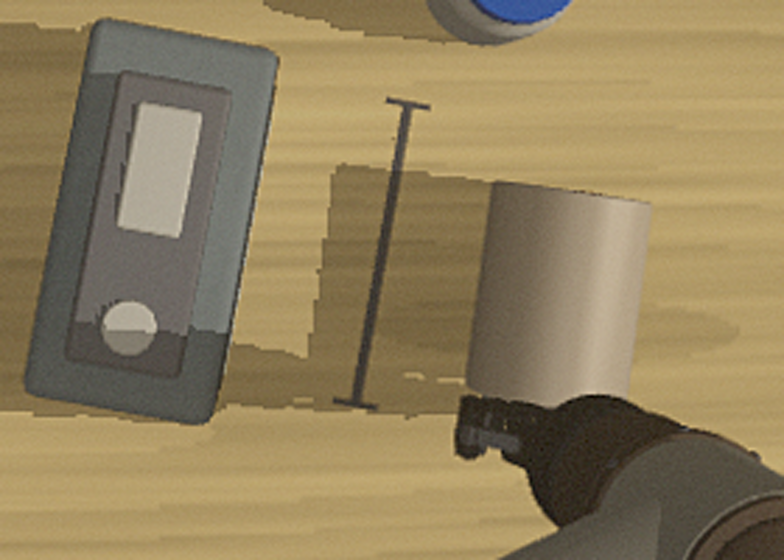

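```bash
cat >> h.py <<'E'
lamp=np.array([.5347,.2366,0]);ux=np.array([.9823,-.1872,0]);uy=np.array([.1872,.9823,0])
def L(p):d=np.array(p)-lamp;return np.array([d@ux,d@uy,p[2]])
def sil(q,n=73):
    x,y,w=q;w=w;a=np.cos(w)*ux+np.sin(w)*uy;b=-np.sin(w)*ux+np.cos(w)*uy;c=lamp+x*ux+y*uy+[0,0,.05]
    return proj("top",[c+s*.065*a+.05*(np.cos(t)*b+np.sin(t)*np.array([0,0,1])) for s in(1,-1) for t in np.linspace(0,2*np.pi,n)])
def fit(pts,q0):
    from scipy.optimize import least_squares
    def f(q):
        h=cv2.convexHull(sil(q).astype(np.float32));return [cv2.pointPolygonTest(h,(float(u),float(v)),True) for u,v in pts]
    return least_squares(f,q0,diff_step=1e-3,x_scale=[.01,.01,.05])
E
python3 - <<'E'
from h import *
np.set_printoptions(precision=4,suppress=True)
P=np.array([(486,220),(478,290),(469,360),(530,187),(610,198),(647,240),(640,300),(633,360)])/2.8+[230,220]
r=fit(P,[0.001,-.255,.03]);print("now",r.x,np.degrees(r.x[2]),r.fun)
P=np.array([(402,305),(399.5,330),(397,355),(420,292),(445,294.5),(457.5,310),(455,330),(452,350),(410,369),(440,372)])
r=fit(P,[0.001,-.255,.03]);print("before",r.x,np.degrees(r.x[2]),r.fun)
print(L(observe()["tool_pos"]))
E
```

```text
now [-0.0051 -0.2556  0.0504] 2.887919317857252 [ 0.1737  0.3757  0.2232 -0.1263  0.1256  0.2247  0.2547  0.2847]
before [-0.0116 -0.2526  0.0692] 3.965724619870523 [1.6271 1.7335 1.84   1.1551 0.8363 0.9854 1.5322 2.5767 0.3891 1.3789]
[-0.0785 -0.2533  0.1148]
```

Request:
{"op": "move_arm", "data": {"series": [{"hand": 55, "offset": [2, -0.4, 0], "twist": [0, 0, 0]}, {"hand": 55, "offset": [2, -0.4, 0], "twist": [0, 0, 0]}, {"hand": 55, "offset": [0, 0, 0], "twist": [0, 0, 0]}, {"hand": 55, "offset": [-10, 2, 0], "twist": [0, 0, 0]}, {"hand": 55, "offset": [-15, 3, 0], "twist": [0, 0, 0]}, {"hand": 55, "offset": [0, 0, 55], "twist": [0, 0, 0]}, {"hand": 70, "offset": [0, 0, 55], "twist": [0, 0, 0]}, {"hand": 70, "offset": [9, -12, 0], "twist": [0, 0, -10]}]}}

```text
t: 4.7
tool_pos: [0.399, -0.0041, 0.2293]
eef_rot: [[0.011, -0.356, -0.935], [0.004, -0.935, 0.356], [-1.0, -0.008, -0.009]]
contact_force: [-0.2, 0.1, -1.0]
opening: 0.0699
```

Request:
{"op": "move_arm", "data": {"series": [{"hand": 70, "offset": [9, -12, 0], "twist": [0, 0, -10]}, {"hand": 70, "offset": [9, -12, 0], "twist": [0, 0, -10]}, {"hand": 70, "offset": [9, -12, 0], "twist": [0, 0, -10]}, {"hand": 70, "offset": [9, -12, 0], "twist": [0, 0, -10]}, {"hand": 70, "offset": [9, -12, 0], "twist": [0, 0, -10]}, {"hand": 70, "offset": [9, -12, 0], "twist": [0, 0, -10]}, {"hand": 70, "offset": [9, -12, 0], "twist": [0, 0, -10]}, {"hand": 70, "offset": [9, -12, 0], "twist": [0, 0, -10]}]}}

```text
t: 5.7
tool_pos: [0.4693, -0.101, 0.2249]
eef_rot: [[0.0, -0.982, 0.191], [0.0, 0.191, 0.982], [-1.0, -0.0, 0.0]]
contact_force: [-0.2, 0.5, 0.2]
opening: 0.0701
```

Request:
{"op": "move_arm", "data": {"series": [{"hand": 70, "offset": [0, 0, 0], "twist": [0, 0, 0]}, {"hand": 70, "offset": [0, 0, 0], "twist": [0, 0, 0]}]}}

```text
t: 5.95
tool_pos: [0.4691, -0.1007, 0.2248]
eef_rot: [[-0.0, -0.983, 0.184], [0.0, 0.184, 0.983], [-1.0, 0.0, 0.0]]
contact_force: [-0.9, 0.8, 0.3]
opening: 0.0702
```

```bash
python3 - <<'E'
from h import *
np.set_printoptions(precision=4,suppress=True)
snap("wrist","w2");s=observe();print(s["t"],s["tool_pos"],L(s["tool_pos"]),s["eef_rot"],s["joint_pos"])
R=np.array(s["eef_rot"]);print("yaw err of jaws vs -ux deg",np.degrees(R[:,1]@uy))
E
```

```text
6.0 [ 0.4692 -0.1007  0.2249] [-0.0012 -0.3436  0.2249] [[-0.0002 -0.983   0.1838]
 [ 0.0001  0.1838  0.983 ]
 [-1.      0.0002  0.0001]] [ 0.1281  0.2179 -0.4527 -0.0002 -0.9004 -0.3128]
yaw err of jaws vs -ux deg -0.19719888189330453
```

View pics/w2.png

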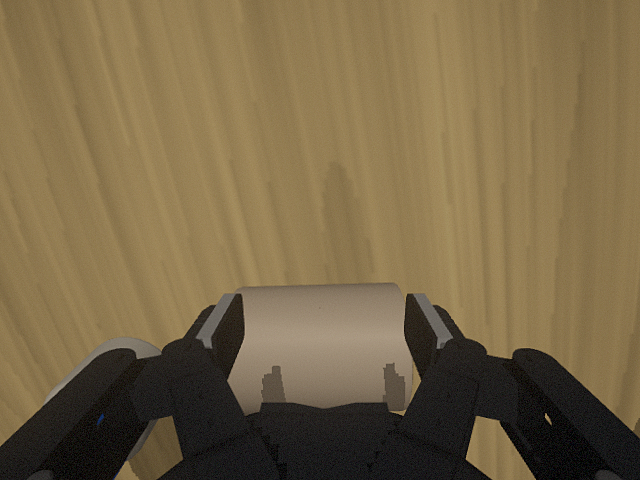

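```bash
python3 - <<'E'
from h import *
np.set_printoptions(precision=4,suppress=True)
for z in(.05,.06,.07):print(z,L(ray("wrist",(242,287),z)),L(ray("wrist",(398,283),z)))
P=[lamp+x*ux+y*uy+[0,0,.05] for x in(-.065,.065) for y in(-.3056,)];print(proj("wrist",P))
i=camera_info("wrist");R=cv2.Rodrigues(np.array(i["rvec"]))[0];C=-R.T@np.array(i["tvec"]).ravel();print(C,L(C),R[2])
E
```

```text
0.05 [ 0.0619 -0.306   0.05  ] [-0.0579 -0.3097  0.05  ]
0.06 [ 0.0593 -0.3105  0.06  ] [-0.0556 -0.314   0.06  ]
0.07 [ 0.0567 -0.3149  0.07  ] [-0.0533 -0.3183  0.07  ]
[[406.7752 287.9188]
 [237.9709 287.4544]]
[ 0.4563 -0.1715  0.2949] [-0.0006 -0.4155  0.2949] [ 0.0518  0.2792 -0.9588]
```

Request:
{"op": "move_arm", "data": {"series": [{"hand": 70, "offset": [0, 0, -60], "twist": [0, 0, 0]}, {"hand": 70, "offset": [0, 0, -55], "twist": [0, 0, 0]}, {"hand": 70, "offset": [1.9, 9.8, 0], "twist": [0, 0, 0]}, {"hand": 70, "offset": [0.9, 4.9, 0], "twist": [0, 0, 0]}, {"hand": 70, "offset": [0.6, 2.9, 0], "twist": [0, 0, 0]}, {"hand": 70, "offset": [0.4, 2, 0], "twist": [0, 0, 0]}, {"hand": 70, "offset": [0.4, 2, 0], "twist": [0, 0, 0]}, {"hand": 70, "offset": [0.4, 2, 0], "twist": [0, 0, 0]}]}}

```text
t: 7.0
tool_pos: [0.4746, -0.0775, 0.1103]
eef_rot: [[0.001, -0.982, 0.186], [0.0, 0.186, 0.982], [-1.0, -0.001, 0.0]]
contact_force: [-0.1, -0.1, -0.3]
opening: 0.0698
```

Request:
{"op": "move_arm", "data": {"series": [{"hand": 70, "offset": [0.4, 2, 0], "twist": [0, 0, 0]}, {"hand": 70, "offset": [0.4, 2, 0], "twist": [0, 0, 0]}, {"hand": 70, "offset": [0.4, 2, 0], "twist": [0, 0, 0]}, {"hand": 70, "offset": [0.4, 2, 0], "twist": [0, 0, 0]}, {"hand": 70, "offset": [0.4, 2, 0], "twist": [0, 0, 0]}, {"hand": 70, "offset": [0.4, 2, 0], "twist": [0, 0, 0]}, {"hand": 70, "offset": [0.4, 2, 0], "twist": [0, 0, 0]}, {"hand": 70, "offset": [0.4, 2, 0], "twist": [0, 0, 0]}]}}

```text
t: 8.0
tool_pos: [0.4777, -0.0615, 0.1099]
eef_rot: [[-0.0, -0.982, 0.186], [-0.0, 0.186, 0.982], [-1.0, 0.0, -0.0]]
contact_force: [0.1, 0.3, 0.6]
opening: 0.0698
```

Request:
{"op": "move_arm", "data": {"series": [{"hand": 70, "offset": [0.4, 2, 0], "twist": [0, 0, 0]}, {"hand": 70, "offset": [0.4, 2, 0], "twist": [0, 0, 0]}, {"hand": 70, "offset": [0.4, 2, 0], "twist": [0, 0, 0]}, {"hand": 70, "offset": [0.4, 2, 0], "twist": [0, 0, 0]}, {"hand": 70, "offset": [0.4, 2, 0], "twist": [0, 0, 0]}, {"hand": 70, "offset": [0, 0, 0], "twist": [0, 0, 0]}, {"hand": 70, "offset": [0, 0, 0], "twist": [0, 0, 0]}, {"hand": 70, "offset": [0, 0, 0], "twist": [0, 0, 0]}]}}

```text
t: 9.0
tool_pos: [0.4797, -0.0516, 0.1099]
eef_rot: [[0.0, -0.982, 0.186], [0.0, 0.186, 0.982], [-1.0, -0.0, 0.0]]
contact_force: [0.8, -0.7, 0.7]
opening: 0.0701
```

```bash
python3 - <<'E'
from h import *
im=snap("top","t3");cv2.imwrite("pics/t3c.png",cv2.resize(im[220:420,230:510],None,fx=2.8,fy=2.8,interpolation=cv2.INTER_CUBIC));s=observe();print(s["t"],s["tool_pos"],L(s["tool_pos"]),s["contact_force"])
E
```

```text
9.05 [ 0.47967106 -0.05162765  0.10989966] [-9.87140108e-05 -2.93427434e-01  1.09899663e-01] [ 0.08736874  0.5158341  -0.01918891]
```

View pics/t3c.png

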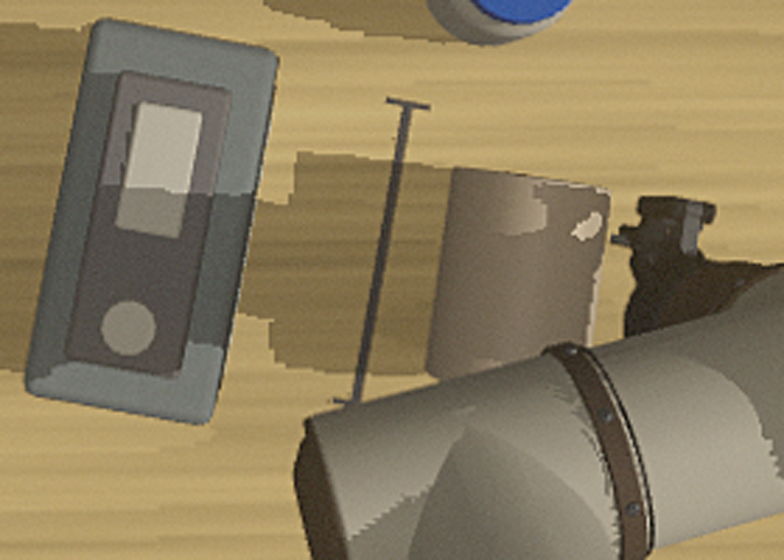

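```bash
python3 - <<'E'
from h import *
np.set_printoptions(precision=4,suppress=True)
P=np.array([(449,210),(441,270),(433,330),(500,174),(570,183),(606,210),(598,280),(593,330)])/2.8+[230,220]
r=fit(P,[0.001,-.23,.03]);print(r.x,np.degrees(r.x[2]),r.fun)
a=read_camera("top").astype(int)
for i in range(8):b=read_camera("top").astype(int)
d=np.abs(a-b).sum(2)[270:360,370:460];print((d>60).sum(),observe()["t"])
E
```

```text
[-0.0009 -0.2292  0.0592] 3.390160596960194 [ 1.4319  1.05    0.6681 -0.1032  0.1033  0.9855  1.14    0.9969]
4 9.5
```

Request:
{"op": "move_arm", "data": {"series": [{"hand": 70, "offset": [0.5, 2.5, 0], "twist": [0, 0, 0]}, {"hand": 70, "offset": [0.5, 2.5, 0], "twist": [0, 0, 0]}, {"hand": 70, "offset": [0.5, 2.5, 0], "twist": [0, 0, 0]}, {"hand": 70, "offset": [0.5, 2.5, 0], "twist": [0, 0, 0]}, {"hand": 70, "offset": [0.5, 2.5, 0], "twist": [0, 0, 0]}, {"hand": 70, "offset": [0.5, 2.5, 0], "twist": [0, 0, 0]}, {"hand": 70, "offset": [0.5, 2.5, 0], "twist": [0, 0, 0]}, {"hand": 70, "offset": [0.5, 2.5, 0], "twist": [0, 0, 0]}]}}

```text
t: 10.5
tool_pos: [0.4837, -0.0314, 0.1099]
eef_rot: [[-0.0, -0.982, 0.186], [0.0, 0.186, 0.982], [-1.0, 0.0, 0.0]]
contact_force: [-0.3, -0.7, -0.8]
opening: 0.0704
```

Request:
{"op": "move_arm", "data": {"series": [{"hand": 70, "offset": [0.5, 2.5, 0], "twist": [0, 0, 0]}, {"hand": 70, "offset": [0.5, 2.5, 0], "twist": [0, 0, 0]}, {"hand": 70, "offset": [0.5, 2.5, 0], "twist": [0, 0, 0]}, {"hand": 70, "offset": [0.5, 2.5, 0], "twist": [0, 0, 0]}, {"hand": 70, "offset": [0.5, 2.5, 0], "twist": [0, 0, 0]}, {"hand": 70, "offset": [0.5, 2.5, 0], "twist": [0, 0, 0]}, {"hand": 70, "offset": [0.5, 2.5, 0], "twist": [0, 0, 0]}, {"hand": 70, "offset": [0.5, 2.5, 0], "twist": [0, 0, 0]}]}}

```text
t: 11.5
tool_pos: [0.4877, -0.0114, 0.1099]
eef_rot: [[0.0, -0.983, 0.186], [0.0, 0.186, 0.983], [-1.0, -0.0, 0.0]]
contact_force: [-0.5, -0.1, -0.5]
opening: 0.0697
```

Request:
{"op": "move_arm", "data": {"series": [{"hand": 70, "offset": [0.4, 2, 0], "twist": [0, 0, 0]}, {"hand": 70, "offset": [0.4, 2, 0], "twist": [0, 0, 0]}, {"hand": 70, "offset": [0.2, 1.5, 0], "twist": [0, 0, 0]}, {"hand": 70, "offset": [0.2, 1, 0], "twist": [0, 0, 0]}, {"hand": 70, "offset": [0.2, 1, 0], "twist": [0, 0, 0]}, {"hand": 70, "offset": [0.2, 1, 0], "twist": [0, 0, 0]}, {"hand": 70, "offset": [0.2, 1, 0], "twist": [0, 0, 0]}, {"hand": 70, "offset": [0.2, 1, 0], "twist": [0, 0, 0]}]}}

```text
t: 12.5
tool_pos: [0.4897, -0.001, 0.1099]
eef_rot: [[-0.0, -0.982, 0.186], [0.0, 0.186, 0.982], [-1.0, 0.0, 0.0]]
contact_force: [-0.4, -0.7, 0.1]
opening: 0.0698
```

Request:
{"op": "move_arm", "data": {"series": [{"hand": 70, "offset": [0.2, 1, 0], "twist": [0, 0, 0]}, {"hand": 70, "offset": [0.2, 1, 0], "twist": [0, 0, 0]}, {"hand": 70, "offset": [0.2, 1, 0], "twist": [0, 0, 0]}, {"hand": 70, "offset": [0.2, 1, 0], "twist": [0, 0, 0]}, {"hand": 70, "offset": [0.2, 1, 0], "twist": [0, 0, 0]}, {"hand": 70, "offset": [0.2, 1, 0], "twist": [0, 0, 0]}, {"hand": 70, "offset": [0, 0, 0], "twist": [0, 0, 0]}, {"hand": 70, "offset": [0, 0, 0], "twist": [0, 0, 0]}]}}

```text
t: 13.5
tool_pos: [0.4909, 0.0049, 0.1099]
eef_rot: [[-0.0, -0.982, 0.186], [0.0, 0.186, 0.982], [-1.0, 0.0, 0.0]]
contact_force: [-0.2, 0.9, 0.5]
opening: 0.07
```

```bash
python3 - <<'E'
from h import *
im=snap("top","t4");cv2.imwrite("pics/t4c.png",cv2.resize(im[220:420,230:510],None,fx=2.8,fy=2.8,interpolation=cv2.INTER_CUBIC));s=observe();print(s["t"],s["tool_pos"],L(s["tool_pos"]),s["contact_force"])
E
```

```text
13.55 [0.4909051  0.0049249  0.10991684] [ 0.00034985 -0.23577286  0.10991684] [-0.99103467 -0.23474063  0.83301226]
```

View pics/t4c.png

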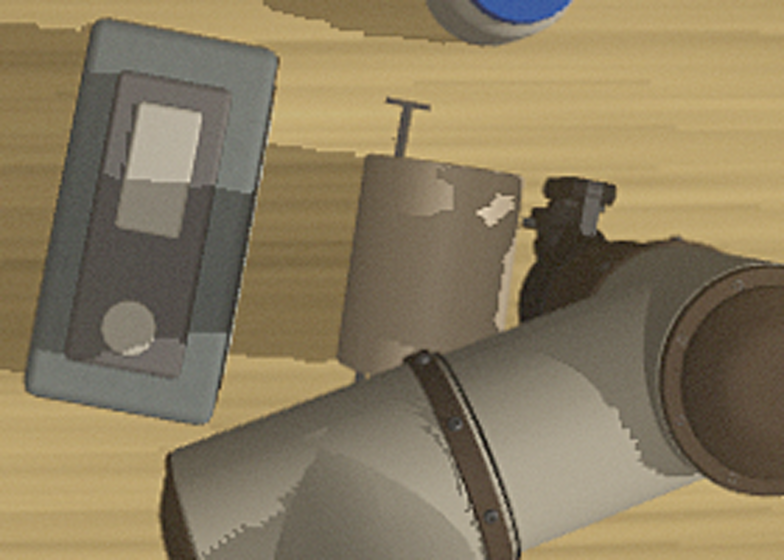

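```bash
python3 - <<'E'
from h import *
np.set_printoptions(precision=4,suppress=True)
P=np.array([(361,200),(353,250),(344,315),(400,158.5),(490,170),(518,220),(512,260),(504,310)])/2.8+[230,220]
r=fit(P,[0.001,-.17,.03]);print(r.x,np.degrees(r.x[2]),r.fun)
q=r.x.copy()
for y,w in((-.17,0),(-.174,0.03),(-.15,0)):
    h=cv2.convexHull(sil([0,y,w]).astype(np.float32))[:,0];print(y,w,[ (np.array(p)-[230,220])*2.8 for p in cv2.boxPoints(cv2.minAreaRect(h))])
E
```

```text
[-0.0025 -0.1732  0.039 ] 2.2323008404153053 [ 0.9971  0.6401  0.671   0.2074 -0.2117  0.4345  0.6882  1.1824]
-0.17 0 [array([325.3957, 366.2277]), array([365.1678, 144.6656]), array([526.2258, 173.5768]), array([486.4536, 395.139 ])]
-0.174 0.03 [array([334.734 , 370.7783]), array([367.8415, 148.1671]), array([529.6231, 172.2277]), array([496.5157, 394.839 ])]
-0.15 0 [array([293.6674, 360.549 ]), array([333.8527, 138.7183]), array([494.7209, 167.8601]), array([454.5357, 389.6907])]
```

Request:
{"op": "move_arm", "data": {"series": [{"hand": 70, "offset": [0.3, 1.5, 0], "twist": [0, 0, -1]}, {"hand": 70, "offset": [0.3, 1.5, 0], "twist": [0, 0, -1]}, {"hand": 70, "offset": [0.2, 1.5, 0], "twist": [0, 0, 0]}, {"hand": 70, "offset": [0.2, 1.5, 0], "twist": [0, 0, 0]}, {"hand": 70, "offset": [0.2, 1, 0], "twist": [0, 0, 0]}, {"hand": 70, "offset": [0.2, 1, 0], "twist": [0, 0, 0]}, {"hand": 70, "offset": [0.2, 1, 0], "twist": [0, 0, 0]}, {"hand": 70, "offset": [0.2, 1, 0], "twist": [0, 0, 0]}]}}

```text
t: 14.55
tool_pos: [0.4927, 0.015, 0.1099]
eef_rot: [[-0.0, -0.975, 0.221], [-0.0, 0.221, 0.975], [-1.0, 0.0, -0.0]]
contact_force: [-0.6, -0.2, -0.0]
opening: 0.0697
```

Request:
{"op": "move_arm", "data": {"series": [{"hand": 70, "offset": [0.2, 1, 0], "twist": [0, 0, 0]}, {"hand": 70, "offset": [0.2, 1, 0], "twist": [0, 0, 0]}, {"hand": 70, "offset": [0.2, 1, 0], "twist": [0, 0, 0]}, {"hand": 70, "offset": [0.2, 1, 0], "twist": [0, 0, 0]}, {"hand": 70, "offset": [0.2, 1, 0], "twist": [0, 0, 0]}, {"hand": 70, "offset": [0.2, 1, 0], "twist": [0, 0, 0]}, {"hand": 70, "offset": [0.2, 1, 0], "twist": [0, 0, 0]}, {"hand": 70, "offset": [0.2, 1, 0], "twist": [0, 0, 0]}]}}

```text
t: 15.55
tool_pos: [0.4943, 0.023, 0.1099]
eef_rot: [[0.0, -0.975, 0.22], [0.0, 0.22, 0.975], [-1.0, -0.0, 0.0]]
contact_force: [0.0, -1.0, 0.8]
opening: 0.0704
```

Request:
{"op": "move_arm", "data": {"series": [{"hand": 70, "offset": [0.2, 1, 0], "twist": [0, 0, 0]}, {"hand": 70, "offset": [0.2, 1, 0], "twist": [0, 0, 0]}, {"hand": 70, "offset": [0.1, 0.7, 0], "twist": [0, 0, 0]}, {"hand": 70, "offset": [0.1, 0.5, 0], "twist": [0, 0, 0]}, {"hand": 70, "offset": [0, 0, 0], "twist": [0, 0, 0]}, {"hand": 70, "offset": [0, 0, 0], "twist": [0, 0, 0]}]}}

```text
t: 16.3
tool_pos: [0.4949, 0.0261, 0.1099]
eef_rot: [[-0.0, -0.975, 0.22], [0.0, 0.22, 0.975], [-1.0, 0.0, 0.0]]
contact_force: [0.3, -0.1, -0.2]
opening: 0.0702
```

Request:
{"op": "move_arm", "data": {"series": [{"hand": 70, "offset": [-2, -10, 0], "twist": [0, 0, 0]}, {"hand": 70, "offset": [-6, -30, 0], "twist": [0, 0, 0]}, {"hand": 70, "offset": [-8, -40, 20], "twist": [0, 0, 0]}, {"hand": 50, "offset": [0, 0, 62], "twist": [0, 0, 0]}, {"hand": 20, "offset": [0, 0, 62], "twist": [0, 0, 0]}, {"hand": 0, "offset": [0, -30, 0], "twist": [0, 0, 0]}]}}

```text
t: 17.05
tool_pos: [0.4812, -0.0839, 0.2596]
eef_rot: [[0.013, -0.976, 0.218], [0.001, 0.218, 0.976], [-1.0, -0.012, 0.004]]
contact_force: [0.1, -0.2, -1.4]
opening: 0.0154
```

```bash
python3 - <<'E'
from h import *
im=snap("top","t5");cv2.imwrite("pics/t5c.png",cv2.resize(im[220:420,230:510],None,fx=2.8,fy=2.8,interpolation=cv2.INTER_CUBIC));s=observe();print(s["t"],s["tool_pos"],L(s["tool_pos"]),s["contact_force"])
E
```

```text
17.1 [ 0.47927331 -0.08641727  0.25671593] [ 0.0060232  -0.32767574  0.25671593] [ 0.32825917 -2.40706284 -1.77813788]
```

View pics/t5c.png

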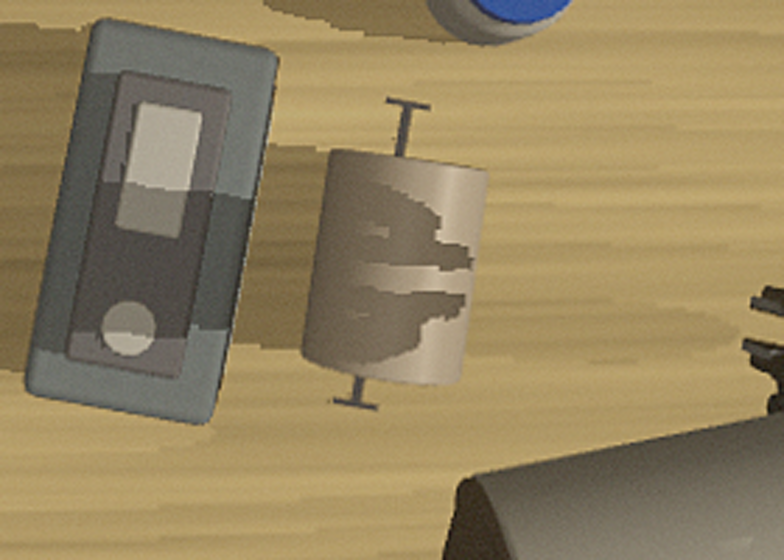

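```bash
python3 - <<'E'
from h import *
np.set_printoptions(precision=4,suppress=True)
P=np.array([(324,205),(316,260),(308,320),(365,154),(450,165),(481,225),(474,280),(465,350),(340,370),(430,383)])/2.8+[230,220]
r=fit(P,[0.001,-.15,.03]);print(r.x,np.degrees(r.x[2]),r.fun)
c0=read_camera("top").astype(int)
for i in range(6):c1=read_camera("top").astype(int)
E
```

```text
[-0.0022 -0.1513  0.0463] 2.653560118603161 [0.7844 0.5628 0.5785 0.9791 0.8502 0.6167 0.6347 0.6899 0.9067 0.9058]
```

The drum is at (-2, -151) mm in the lamp frame, with yaw off by about 2.5°. It sits over the line, clear of the lamp. Next is the key.

Request:
{"op": "move_arm", "data": {"series": [{"hand": 0, "offset": [14, 52, 0], "twist": [0, 0, 1]}, {"hand": 0, "offset": [14, 52, 0], "twist": [0, 0, 1]}, {"hand": 0, "offset": [14, 52, 0], "twist": [0, 0, 0]}, {"hand": 0, "offset": [14, 52, 0], "twist": [0, 0, 0]}, {"hand": 0, "offset": [14, 52, 0], "twist": [0, 0, 0]}, {"hand": 0, "offset": [14, 52, 0], "twist": [0, 0, 0]}, {"hand": 0, "offset": [0, 0, 0], "twist": [0, 0, 0]}, {"hand": 0, "offset": [0, 0, 0], "twist": [0, 0, 0]}]}}

```text
t: 18.45
tool_pos: [0.5623, 0.2282, 0.253]
eef_rot: [[-0.002, -0.983, 0.185], [-0.001, 0.185, 0.983], [-1.0, 0.001, -0.001]]
contact_force: [0.6, -0.3, -0.2]
opening: -0.0002
```

```bash
python3 - <<'E'
from h import *
np.set_printoptions(precision=4,suppress=True)
im=snap("wrist","w3");s=observe();p=np.array(s["tool_pos"]);print(s["t"],p,L(p),s["contact_force"],s["opening"],(lamp+.03*ux-p)*1000)
E
```

```text
18.5 [0.5624 0.2276 0.2534] [ 0.0289 -0.0037  0.2534] [-0.6834  0.4311  0.4636] 6.245592295369936e-05 [   1.8086    3.4004 -253.3747]
```

View pics/w3.png

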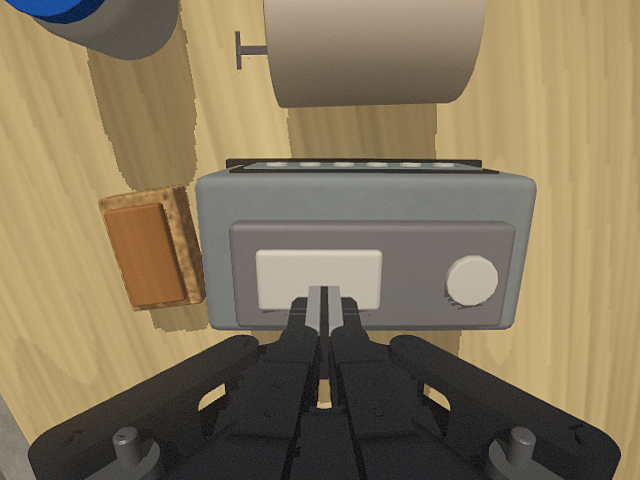

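```bash
python3 - <<'E'
from h import *
np.set_printoptions(precision=4,suppress=True)
for z in(.134,.138,.142,.146,.148):
    a=ray("wrist",(319,280),z);b=ray("wrist",(472,281),z);c=ray("wrist",(257,250),z);d=ray("wrist",(382,250),z)
    print(z,L(a),np.linalg.norm(a-b),np.linalg.norm(c-d))
E
```

```text
0.134 [0.0318 0.0042 0.134 ] 0.09118024234555802 0.0718531104947671
0.138 [0.0318 0.0025 0.138 ] 0.08925549618388526 0.07033634551288721
0.142 [0.0317 0.0008 0.142 ] 0.08733075002221237 0.06881958053100745
0.146 [ 0.0317 -0.0009  0.146 ] 0.0854060038605395 0.06730281554912769
0.148 [ 0.0317 -0.0017  0.148 ] 0.08444363077970304 0.06654443305818775
```

Request:
{"op": "move_arm", "data": {"series": [{"hand": 0, "offset": [1.8, 3.4, -15], "twist": [0, 0, 0]}, {"hand": 0, "offset": [0, 0, -11], "twist": [0, 0, 0]}, {"hand": 0, "offset": [0, 0, 0], "twist": [0, 0, 0]}, {"hand": 0, "offset": [0, 0, 0], "twist": [0, 0, 0]}]}}

```text
t: 19.0
tool_pos: [0.5648, 0.2313, 0.228]
eef_rot: [[0.0, -0.982, 0.186], [-0.0, 0.186, 0.982], [-1.0, -0.0, -0.0]]
contact_force: [1.3, -1.0, 0.1]
opening: -0.0
```

Request:
{"op": "move_arm", "data": {"series": [{"hand": 0, "offset": [0, 0, -4], "twist": [0, 0, 0]}, {"hand": 0, "offset": [0, 0, -2], "twist": [0, 0, 0]}, {"hand": 0, "offset": [0, 0, 0], "twist": [0, 0, 0]}, {"hand": 0, "offset": [0, 0, 0], "twist": [0, 0, 0]}]}}

```text
t: 19.5
tool_pos: [0.5647, 0.2316, 0.222]
eef_rot: [[0.0, -0.983, 0.186], [0.0, 0.186, 0.983], [-1.0, -0.0, 0.0]]
contact_force: [-0.9, -0.0, 0.3]
opening: 0.0003
```

Request:
{"op": "move_arm", "data": {"series": [{"hand": 0, "offset": [0, 0, -1], "twist": [0, 0, 0]}, {"hand": 0, "offset": [0, 0, 0], "twist": [0, 0, 0]}]}}

```text
t: 19.75
tool_pos: [0.5647, 0.2315, 0.2208]
eef_rot: [[-0.0, -0.982, 0.186], [-0.0, 0.186, 0.982], [-1.0, 0.0, -0.0]]
contact_force: [-0.0, -0.2, -0.3]
opening: 0.0001
```

Request:
{"op": "move_arm", "data": {"series": [{"hand": 0, "offset": [0, 0, -1], "twist": [0, 0, 0]}, {"hand": 0, "offset": [0, 0, 0], "twist": [0, 0, 0]}]}}

```text
t: 20.0
tool_pos: [0.5646, 0.2315, 0.2198]
eef_rot: [[-0.0, -0.982, 0.186], [-0.0, 0.186, 0.982], [-1.0, 0.0, -0.0]]
contact_force: [-0.3, -0.3, 0.8]
opening: 0.0003
```

Request:
{"op": "move_arm", "data": {"series": [{"hand": 0, "offset": [0, 0, -1], "twist": [0, 0, 0]}, {"hand": 0, "offset": [0, 0, 0], "twist": [0, 0, 0]}]}}

```text
t: 20.25
tool_pos: [0.5647, 0.2315, 0.2188]
eef_rot: [[-0.0, -0.982, 0.186], [-0.0, 0.186, 0.982], [-1.0, 0.0, -0.0]]
contact_force: [0.5, -1.3, 0.3]
opening: 0.0005
```

Request:
{"op": "move_arm", "data": {"series": [{"hand": 0, "offset": [0, 0, -1], "twist": [0, 0, 0]}, {"hand": 0, "offset": [0, 0, 0], "twist": [0, 0, 0]}]}}

```text
t: 20.5
tool_pos: [0.5648, 0.2315, 0.2184]
eef_rot: [[0.0, -0.983, 0.186], [0.0, 0.186, 0.983], [-1.0, -0.0, 0.0]]
contact_force: [-1.3, 0.3, 2.7]
opening: -0.0001
```

Request:
{"op": "move_arm", "data": {"series": [{"hand": 0, "offset": [0, 0, -1], "twist": [0, 0, 0]}, {"hand": 0, "offset": [0, 0, 0], "twist": [0, 0, 0]}]}}

```text
t: 20.75
tool_pos: [0.5648, 0.2315, 0.2175]
eef_rot: [[0.001, -0.983, 0.186], [0.0, 0.186, 0.983], [-1.0, -0.001, 0.0]]
contact_force: [-0.5, 0.0, 5.4]
opening: -0.0001
```

Request:
{"op": "move_arm", "data": {"series": [{"hand": 0, "offset": [0, 0, -1], "twist": [0, 0, 0]}, {"hand": 0, "offset": [0, 0, 0], "twist": [0, 0, 0]}]}}

```text
t: 21.0
tool_pos: [0.5648, 0.2315, 0.2168]
eef_rot: [[0.001, -0.983, 0.186], [0.0, 0.186, 0.983], [-1.0, -0.001, 0.0]]
contact_force: [-2.4, -1.0, 6.4]
opening: 0.0
```

Request:
{"op": "move_arm", "data": {"series": [{"hand": 0, "offset": [0, 0, -1.2], "twist": [0, 0, 0]}, {"hand": 0, "offset": [0, 0, 0], "twist": [0, 0, 0]}, {"hand": 0, "offset": [0, 0, 0], "twist": [0, 0, 0]}]}}

```text
t: 21.38
tool_pos: [0.5648, 0.2315, 0.2161]
eef_rot: [[0.001, -0.983, 0.186], [0.0, 0.186, 0.983], [-1.0, -0.001, 0.0]]
contact_force: [-3.5, -0.8, 8.6]
opening: 0.0
```

Request:
{"op": "move_arm", "data": {"series": [{"hand": 0, "offset": [0, 0, 0], "twist": [0, 0, 0]}, {"hand": 0, "offset": [0, 0, 0], "twist": [0, 0, 0]}, {"hand": 0, "offset": [0, 0, 0], "twist": [0, 0, 0]}, {"hand": 0, "offset": [0, 0, 0], "twist": [0, 0, 0]}, {"hand": 0, "offset": [0, 0, 0], "twist": [0, 0, 0]}, {"hand": 0, "offset": [0, 0, 0], "twist": [0, 0, 0]}]}}

```text
t: 22.12
tool_pos: [0.5648, 0.2315, 0.2161]
eef_rot: [[0.001, -0.983, 0.186], [0.0, 0.186, 0.983], [-1.0, -0.001, 0.0]]
contact_force: [-3.7, -1.4, 8.3]
opening: -0.0
```

Request:
{"op": "move_arm", "data": {"series": [{"hand": 0, "offset": [0, 0, 8], "twist": [0, 0, 0]}, {"hand": 0, "offset": [0, 0, 30], "twist": [0, 0, 0]}, {"hand": 0, "offset": [0, 0, 40], "twist": [0, 0, 0]}, {"hand": 0, "offset": [-30, 30, 30], "twist": [0, 0, 0]}, {"hand": 0, "offset": [-40, 40, 0], "twist": [0, 0, 0]}, {"hand": 0, "offset": [-40, 40, 0], "twist": [0, 0, 0]}, {"hand": 0, "offset": [-40, 40, 0], "twist": [0, 0, 0]}, {"hand": 0, "offset": [0, 0, 0], "twist": [0, 0, 0]}]}}

```text
t: 23.12
tool_pos: [0.4123, 0.3838, 0.3222]
eef_rot: [[-0.001, -0.983, 0.181], [0.0, 0.181, 0.983], [-1.0, 0.001, 0.0]]
contact_force: [0.2, 0.6, 0.9]
opening: 0.0003
```

```bash
python3 - <<'E'
from h import *
im=snap("top","t6");cv2.imwrite("pics/t6c.png",cv2.resize(im[220:420,230:510],None,fx=2.8,fy=2.8,interpolation=cv2.INTER_CUBIC));s=observe();print(s["t"],s["tool_pos"],s["contact_force"])
E
```

```text
23.175 [0.41343477 0.38271534 0.3222358 ] [ 0.37278395 -0.66418202 -0.32864606]
```

View pics/t6c.png

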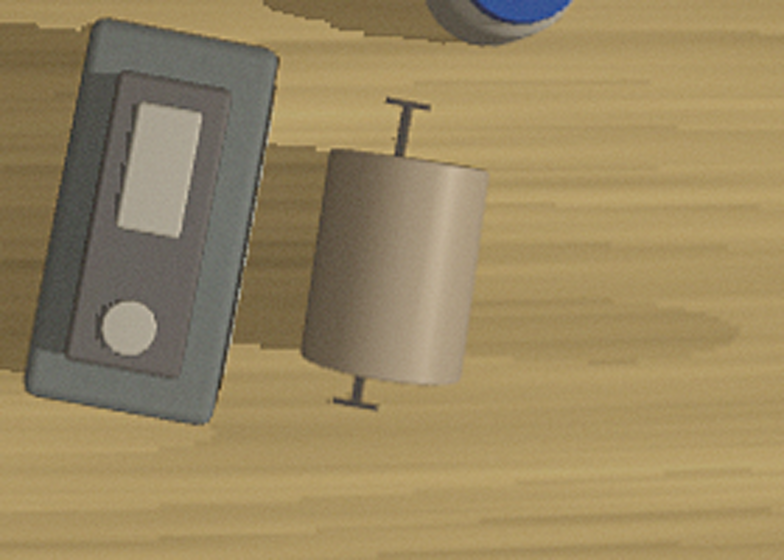

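The drum hasn't moved: its corners are still at (331,150), (488,170), (461,383) and (303,357), and it lies over the line. The arm is clear of everything, so I'm handing in.

```bash
python3 -c "from workcell import *; print(job_done())"
```

```text
the job is handed in; nothing more can be done
None
```

The job is handed in at about 23 s. The drum rests over the line in front of the lamp and the start key was pressed and released; no verdict was reported.

- **Drum:** I nudged it about 12 mm along its axis to centre it, then rolled it slowly to the line with two spread fingers. My last fit put it about 2 mm off centre along the line and 1 mm across it. It is still turned about 2.5° from the lamp's axis. The two-finger push did not take this out, and I left it as it was. The drum showed no movement between that fit and the final picture.
- **Key:** I felt contact at about 2.7 N, pressed to about 8.5 N (about 2.3 mm of travel, past the point where contact closes) and held for about 1.1 s. I then let go and moved the arm clear. Readings during the press stayed under 10 N, well below the 22 N limit. There was also a sideways force of about 3.5 N.
- **Rest of the bench:** The lamp, the round key, the tub, the flask and the block were not touched.

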